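# Get the boxed-in timer out of the spice caddy

### The arm

A 7-joint arm with a two-finger parallel gripper is mounted at the origin on a cart in front of the work surface, level with it; the furniture and walls round the work are solid. World frame = base frame: x ahead of the robot, y to its left, z up, the work surface at z = 0. Lengths are in m, angles in rad, forces in N, time in s.
With the tool pointing down it reaches from about 0.4 to 0.875 m from the base axis. Payload 19.3 kg.
Tool frame: the origin (TCP) lies at the very end of the fingers, on their centre line; the grasp point (between the pads) lies 19 mm behind it; z points along the fingers, y is the line along which they close (so a half turn about z gives the same grasp; the last joint's range is limited). The gripper opens to 85 mm and grips with 20 to 120 N. Pads are 22 mm wide; open, the fingers measure 114 mm over their backs; the gripper's body (76 mm by 85 mm) begins 54 mm behind the grasp point. The pads swing forward as they close: fully open they stand 13 mm farther back than shut.
Start: joints at [1.157, 0.521, -0.036, 1.599, 0.021, 1.021, -0.113], TCP at [0.211, -0.588, 0.231] pointing down, gripper open.
Joint ranges: [-2.91, 2.91], [-0.3, 2.13], [-1.5, 1.42], [0.17, 2.43], [-1.26, 4.41], [0.16, 1.93], [-2.52, 2.52]. Speed limits (rad/s): [1.89, 1.89, 2.39, 2.39, 3.01, 3.01, 3.01].

### API

Orientations are given as [roll, pitch, yaw] about the fixed x, y, z axes, in that order (R = Rz(yaw) Ry(pitch) Rx(roll)).
In Python, from workcell import bot gives the robot as it stands.
- The arm moves only by the shell command python3 -m crank 'ROWS' [FORCE]. ROWS is a JSON object of lists of equal length, an entry for each row: "travel": the shift along the world's x, y, z in cm, a list of three; "turn": the turn, a rotation vector about the world's x, y, z in degrees, a list of three; "gripper": the closure, from 0 (fully open) to 1 (shut). A call has exactly 5 rows; each row is the pose to reach, as a shift and turn from the pose commanded when the call began; what a row does not reach only later rows make up. A row lasts 1/10 s, in which the tool goes at most 50 mm and 8.59 degrees, less where a joint would pass 70% of its speed; a pose out of reach is approached as far as the arm can. A call with a gripper value outside its range is refused whole. The fingers move at their own pace and stop on an object; FORCE is the grip in N (left out, the last holds). Time passes only in rows, so rows that repeat a pose let the fingers close, or fill a call up. It gives the time, the measured TCP pose, the force, the opening and the grip force at its end, in the units of the state.
- bot.observe(): the state, without advancing time (a new reading comes with each control period).
- bot.grab_frame(name): name is "scene" or "side" or "wrist"; returns a dict with "pixels" (384x512x3 uint8, red, green, blue), "fx", "fy", "cx", "cy" (pixels), "dist" ([k1, k2, p1, p2, k3] as OpenCV has them; the pictures are not rectified), "extrinsics" (4x4, takes a point from world to camera coordinates). Camera axes: x right, y down, z forward; pixel columns grow to the right and rows downward; lengths in m; the calibration is good to about 2 mm. A picture is of the moment at which its call begins. There is no depth.
- bot.job_done(): hands the job in; it is judged then, once.
The state is a dict: "clock": time; "qpos": joint angles; "qd": joint speeds; "joint_efforts": joint torques, N m; "position": TCP position; "tool_rot": TCP orientation; "force": force on the tool from outside, world axes, zero at the start; "moment": the same for the moment, N m; "grip_width": finger opening in m; "finger_force": force on a finger pad.
Only numpy, scipy, OpenCV 4.12 (cv2) and the standard library are available. Lean on these libraries where they do the work, as an engineer would, in place of code of your own. Each camera call takes 0.05 s, during which the arm holds its last target. There are 200 camera calls.

### The job

The kitchen timer is boxed in between jars in the long wooden caddy, with no room for fingers round it. Stand the two jars or shakers right beside it out of the way on the cork mat, then stand the timer upright in the middle of the blue recipe notebook, and then put each thing you took out back upright in the compartment it came from. Do not knock anything over, and leave the mug and the tumbler where they are.

Things in the scene. Friction and masses are not known exactly. Their poses are not given: they have to be found in the camera images.
- timer: kitchen timer, round, red foot, white domed dial (does not turn), 66x65 mm (widest 26 mm up), 56 mm high, 0.11 kg; origin at the centre of its underside, z up. Starts upright in an inner compartment of the caddy, its top lower than the caddy's walls and 5 mm from each long wall: to be gripped only along caddy y, fingers in the emptied compartments on both sides.
- honey_jar: honey jar with a dark label and a round white lid, 58 mm (its x) by 62 mm (its y), 99 mm high, 0.44 kg; lid 57 mm across, the top 11 mm of it; origin at the centre of its underside, z up. Starts upright in a caddy compartment, its x and y along the caddy's.
- salt_shaker: small clear salt shaker with a grey cap, round, 44 mm across, 90 mm high, cap 34 mm across from 74 mm up to the top, 0.10 kg; origin at the centre of its underside, z up. Starts upright in a caddy compartment.
- spice_jar: spice jar with a green cap, round, 46 mm across, 106 mm high, cap 45 mm across from 85 mm up, 0.11 kg; origin at the centre of its underside, z up. Starts upright in a caddy compartment.
- caddy: long open trough of light wood, fixed, 94 mm (its x) by 334 mm (its y), 68 high; origin at the centre of its underside. Walls 9 mm, inner width 76, inner floor at z = 10 mm. Four compartments, centres at x = 0, y = -120, -40, 40, 120 mm, each 76 long; dividers 4 mm thick, up to z = 24. One thing stands in each, within 3 mm of its centre; which is where changes (timer always in an inner one).
- cork_mat: flat rectangle of cork on the worktop, fixed, 220 mm (its x) by 110 mm (its y), 6 mm thick; origin at the centre of its underside. Side area for the things cleared away, room for two side by side along its x.
- notebook: closed blue notebook lying flat, fixed, 148 mm (its x) by 109 mm (its y); the firm face on which the timer comes to stand is 11 mm above the worktop; origin at the middle of its underside.
- mug: white mug, 78 mm across, 97 mm high, with handle, standing behind the work; bystander. Origin on its underside.
- tumbler: clear drinking glass, 81 mm across, 93 mm high, standing on the robot's side of the work; bystander. Origin at the centre of its underside.
Not all that is in view belongs to the job. Of the things that look like the notebook, the smaller one is meant.

How it is judged:
By the outcome, as a careful person would: the job done as asked, in the order asked, and still so for the second after the job is handed in, with the robot touching nothing.
It also fails if it takes over 115 s, if anything falls off the work surface, if the arm or the gripper's body presses on something with over 40 N, if the wrist force passes 120 N, or if a joint passes its speed limit or range.

## Working session

There is one attempt and no reset: what is moved stays moved. The work goes in short steps, Python scripts to look and compute and a shell command to move; the robot and the scene stay as the last step left them, time stands still between calls to the robot, and variables do not carry over. Pictures are saved under pics/ and viewed, at most 18 in all, crops included, and the job is handed in when it is done.

```bash
ls; mkdir -p pics
python3 - <<'E'
from workcell import bot
import cv2,pickle
s=bot.observe(); print({k:s[k] for k in("clock","position","tool_rot","grip_width","force")})
d={}
for n in("scene","side","wrist"):
    f=bot.grab_frame(n); d[n]=f; cv2.imwrite(f"pics/{n}0.png",f["pixels"][...,::-1]); print(n,f["fx"],f["dist"],f["extrinsics"])
pickle.dump(d,open("f0.pkl","wb"))
E
```

```text
pics
{'clock': 0.0, 'position': array([ 0.210528  , -0.58813565,  0.23074947]), 'tool_rot': array([-3.14051743e+00,  6.41696966e-05,  3.43801023e-01]), 'grip_width': 0.08573829350649191, 'force': array([ 0.10481771, -0.06936817, -0.14436048])}
scene 457.7859505959584 [-0.03679736  0.          0.          0.          0.        ] [[-0.53014154 -0.84773844 -0.0170141   0.15730181]
 [-0.64230485  0.41460929 -0.64462673  0.47715315]
 [ 0.55352906 -0.33081517 -0.76430812  1.28679405]
 [ 0.          0.          0.          1.        ]]
side 401.81549404374374 [-0.063821  0.        0.        0.        0.      ] [[ 0.99624765 -0.08576801 -0.01159607 -0.60092435]
 [-0.06252402 -0.62057306 -0.78165198 -0.02954144]
 [ 0.05984453  0.77944399 -0.62360701  1.68999983]
 [ 0.          0.          0.          1.        ]]
wrist 291.73915866549083 [-0.01773731  0.          0.          0.          0.        ] [[ 3.37200013e-01 -9.41432609e-01 -8.90871305e-04 -6.24923717e-01]
 [-9.06252401e-01 -3.24855234e-01  2.70510005e-01 -3.47257606e-02]
 [-2.54956344e-01 -9.04086229e-02 -9.62716751e-01  3.77741905e-01]
 [ 0.00000000e+00  0.00000000e+00  0.00000000e+00  1.00000000e+00]]
```

View pics/scene0.png

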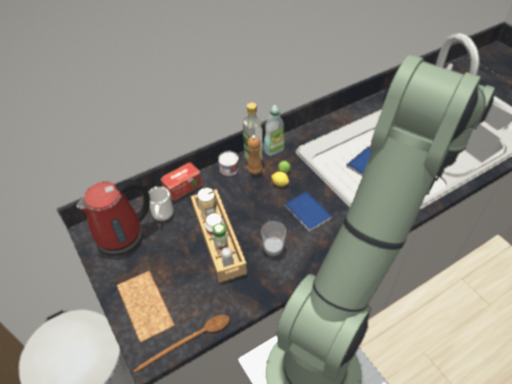

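View pics/side0.png

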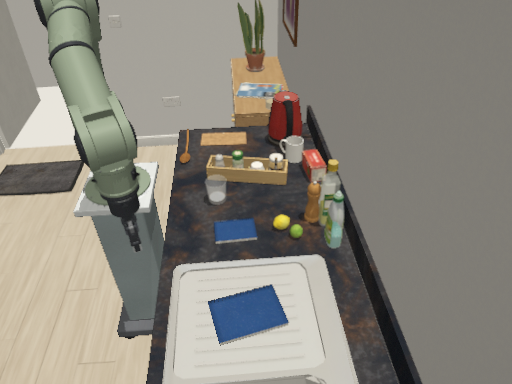

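The scene picture shows the caddy at about (218,235), with honey at (206,197), timer at (213,223), spice at (219,235) and salt at (227,257). The notebook is at (308,210), the mat at (146,305), the tumbler at (273,238) and the mug at (160,203). In the side view the caddy is at (248,170), the small notebook at (235,231) and the mat at (223,139).

```bash
cat > h.py <<'E'
import numpy as np,cv2,pickle
def ray(f,uv):
    K=np.array([[f["fx"],0,f["cx"]],[0,f["fy"],f["cy"]],[0,0,1]])
    p=cv2.undistortPoints(np.array(uv,float).reshape(-1,1,2),K,np.array(f["dist"],float))[:,0]
    E=np.array(f["extrinsics"]);R,t=E[:3,:3],E[:3,3]
    return -R.T@t,(np.c_[p,np.ones(len(p))])@R
def plane(f,uv,z):
    c,d=ray(f,uv); return c+d*((z-c[2])/d[:,2])[:,None]
def proj(f,P):
    K=np.array([[f["fx"],0,f["cx"]],[0,f["fy"],f["cy"]],[0,0,1]]);E=np.array(f["extrinsics"])
    return cv2.projectPoints(np.array(P,float).reshape(-1,3),cv2.Rodrigues(E[:3,:3])[0],E[:3,3],K,np.array(f["dist"],float))[0][:,0]
def blobs(f,lo,hi,amin=30):
    m=cv2.inRange(cv2.cvtColor(f["pixels"],cv2.COLOR_RGB2HSV),lo,hi)
    cs,_=cv2.findContours(m,cv2.RETR_EXTERNAL,cv2.CHAIN_APPROX_NONE)
    return [c for c in cs if cv2.contourArea(c)>amin]
E
python3 - <<'E'
from h import *
d=pickle.load(open("f0.pkl","rb"))
np.set_printoptions(precision=4,suppress=True)
for n,z in(("scene",0),("side",0)):
    f=d[n]
    for nm,lo,hi,h in(("blue",(105,120,50),(125,255,255),.011),("wood",(8,70,110),(28,255,255),.0)):
        for c in blobs(f,lo,hi,150):
            r=cv2.minAreaRect(c); 
            b=cv2.boxPoints(r)
            if nm=="wood": h=.006
            w=plane(f,b,h)[:,:2]; print(n,nm,"px",r[0],"ctr",w.mean(0),"edges",np.linalg.norm(w-np.roll(w,1,0),axis=1),"ang",np.degrees(np.arctan2(*(w[1]-w[0])[::-1])))
s=cv2.resize(d["scene"]["pixels"][170:350,95:345],None,fx=3,fy=3,interpolation=cv2.INTER_CUBIC)
cv2.imwrite("pics/a1.png",s[...,::-1])
s=cv2.resize(d["side"]["pixels"][120:250,175:305],None,fx=4.5,fy=4.5,interpolation=cv2.INTER_CUBIC)
cv2.imwrite("pics/a2.png",s[...,::-1])
E
```

```text
scene blue px (307.75, 209.25) ctr [ 0.4847 -0.3313] edges [0.1582 0.1036 0.1642 0.0972] ang -71.1479391164041
scene blue px (362.7500305175781, 160.25001525878906) ctr [ 0.5683 -0.6632] edges [0.0633 0.1303 0.0665 0.1269] ang -72.34586116905567
scene wood px (181.5948944091797, 345.4064636230469) ctr [0.2676 0.2751] edges [0.0451 0.3135 0.0489 0.3079] ang -85.53942490856639
scene wood px (144.85739135742188, 305.53118896484375) ctr [0.4507 0.3206] edges [0.2281 0.1237 0.2327 0.1131] ang -93.59179203510348
scene wood px (219.16357421875, 233.59527587890625) ctr [ 0.5784 -0.0132] edges [0.3937 0.1222 0.4017 0.1044] ang -97.06712276817552
scene wood px (279.5, 178.0) ctr [ 0.6709 -0.3341] edges [0.074  0.0664 0.074  0.0646] ang -122.94604815641519
scene wood px (252.84970092773438, 154.5231170654297) ctr [ 0.8406 -0.3176] edges [0.207  0.0733 0.2084 0.0681] ang -110.13067914278685
side blue px (247.38677978515625, 312.1037902832031) ctr [ 0.508 -0.684] edges [0.1439 0.2235 0.151  0.2038] ang 14.278304934062334
side blue px (234.7376251220703, 228.87625122070312) ctr [ 0.4829 -0.3295] edges [0.0988 0.1541 0.0998 0.1462] ang 2.8546153844164
side wood px (281.0, 221.0) ctr [ 0.6554 -0.2995] edges [0.0763 0.0606 0.0764 0.0582] ang -5.694824392615134
side wood px (315.0, 197.5) ctr [ 0.8096 -0.1654] edges [0.0738 0.3217 0.0863 0.3228] ang 80.09407710866024
side wood px (246.47012329101562, 168.9281463623047) ctr [0.5457 0.0503] edges [0.3441 0.1993 0.3759 0.1908] ang 88.86082104957549
side wood px (222.95916748046875, 138.1527557373047) ctr [0.4484 0.3178] edges [0.1225 0.2318 0.122  0.2207] ang -2.8338711400917513
side wood px (259.5, 88.0) ctr [0.6836 0.9809] edges [1.1387 0.4201 1.1304 0.2913] ang -6.851380164068897
```

View pics/a1.png

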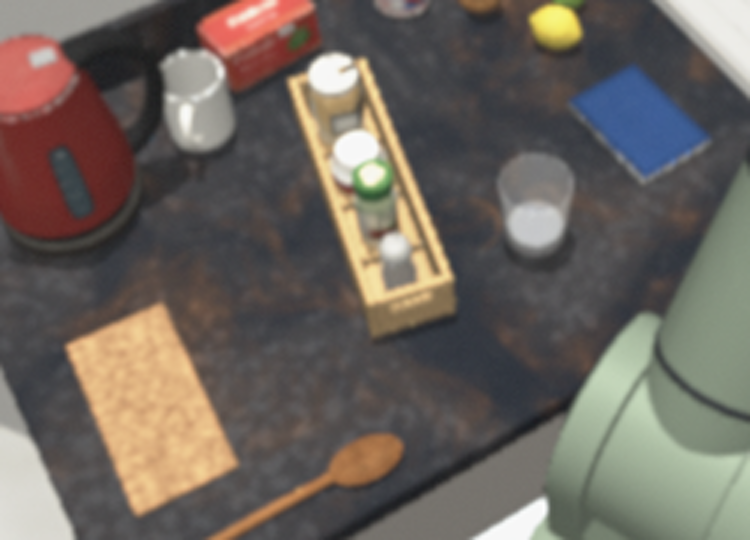

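View pics/a2.png

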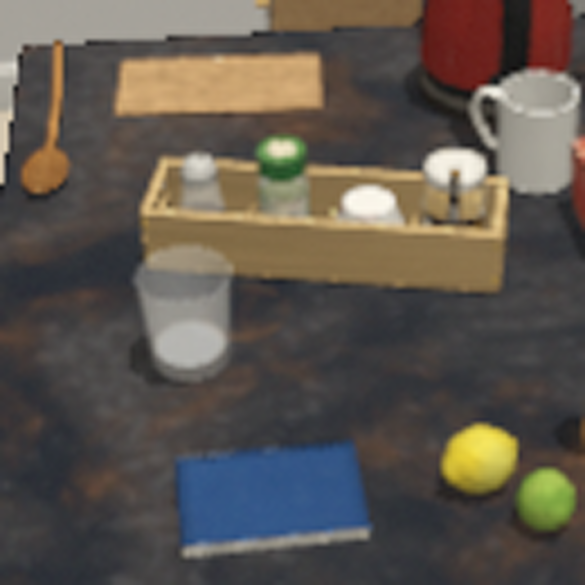

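Salt, spice, timer and honey stand in that order going away from the robot, so spice and honey come out. In the scene crop the caddy's top corners are at (290,78), (367,60), (455,283) and (370,305). In the side crop they are at (143,213), (500,232), (508,178) and (163,158).

Run:
```python
from h import *
d=pickle.load(open("f0.pkl","rb"))
np.set_printoptions(precision=4,suppress=True)
px={"scene":lambda a:(np.array(a,float)+.5)/3-.5+[95,170],"side":lambda a:(np.array(a,float)+.5)/4.5-.5+[175,120]}
def show(nm,n,pts,z):
    w=plane(d[n],px[n](pts),z); print(nm,n,w[:,:2].tolist() if 0 else np.round(w[:,:2],4).tolist(),"mean",w[:,:2].mean(0)); return w[:,:2]
def rect(nm,n,pts,z):
    w=show(nm,n,pts,z); e=np.roll(w,-1,0)-w; print("   edges",np.linalg.norm(e,axis=1),"ang",np.degrees(np.arctan2(e[:,1],e[:,0])))
rect("caddy","scene",[(290,78),(367,60),(455,283),(370,305)],.068)
rect("caddy","side",[(143,213),(500,232),(508,178),(163,158)],.068)
rect("nb","scene",[(571,103),(632,67),(710,135),(645,180)],.011)
rect("nb","side",[(177,460),(354,445),(370,530),(183,547)],.011)
rect("mat","scene",[(66,347),(163,304),(238,464),(142,514)],.006)
rect("mat","side",[(120,62),(320,54),(323,106),(115,114)],.006)
show("honeytop","scene",[(333,73)],.099);show("honeytop","side",[(455,165)],.099)
show("spicetop","scene",[(372,177)],.106);show("spicetop","side",[(282,148)],.106)
show("salttop","scene",[(396,243)],.09);show("salttop","side",[(199,161)],.09)
show("timertop","scene",[(357,145)],.054);show("timertop","side",[(369,199)],.054)
show("tumb rim","scene",[(536,183)],.093);show("tumb rim","side",[(184,270)],.093)
show("mug rim","side",[(540,88)],.097);show("mug rim","scene",[(194,72)],.097)
```

```text
caddy scene [[0.7217, 0.0111], [0.6971, -0.0798], [0.3707, -0.0061], [0.3953, 0.0823]] mean [0.5462 0.0019]
   edges [0.0942 0.3346 0.0918 0.3341] ang [-105.1806  167.2767   74.4545  -12.3129]
caddy side [[0.3797, -0.0105], [0.7022, -0.0736], [0.7214, 0.0117], [0.3972, 0.0798]] mean [0.5501 0.0019]
   edges [0.3285 0.0875 0.3313 0.0919] ang [ -11.0885   77.2802  168.1388 -100.9257]
nb scene [[0.5475, -0.2756], [0.5547, -0.3722], [0.4164, -0.3868], [0.4042, -0.282]] mean [ 0.4807 -0.3292]
   edges [0.0969 0.1391 0.1054 0.1434] ang [ -85.7264 -173.9973   96.6199    2.5902]
nb side [[0.4073, -0.2859], [0.5535, -0.2819], [0.5589, -0.3816], [0.4123, -0.3861]] mean [ 0.483  -0.3339]
   edges [0.1463 0.0998 0.1467 0.1004] ang [   1.56    -86.9348 -178.2268   92.8304]
mat scene [[0.5616, 0.3704], [0.5551, 0.2598], [0.3395, 0.2713], [0.3421, 0.3749]] mean [0.4496 0.3191]
   edges [0.1108 0.216  0.1036 0.2195] ang [-93.3176 176.9662  88.5656  -1.1621]
mat side [[0.341, 0.374], [0.5627, 0.3672], [0.5596, 0.2578], [0.339, 0.2655]] mean [0.4506 0.3161]
   edges [0.2218 0.1095 0.2208 0.1085] ang [ -1.7341 -91.6276 178.0178  88.9098]
honeytop scene [[0.675, -0.0256]] mean [ 0.675  -0.0256]
honeytop side [[0.6686, -0.0076]] mean [ 0.6686 -0.0076]
spicetop scene [[0.5133, 0.0112]] mean [0.5133 0.0112]
spicetop side [[0.5111, 0.0267]] mean [0.5111 0.0267]
salttop scene [[0.4344, 0.0273]] mean [0.4344 0.0273]
salttop side [[0.4331, 0.0374]] mean [0.4331 0.0374]
timertop scene [[0.5996, -0.0118]] mean [ 0.5996 -0.0118]
timertop side [[0.5899, 0.0107]] mean [0.5899 0.0107]
tumb rim scene [[0.4186, -0.139]] mean [ 0.4186 -0.139 ]
tumb rim side [[0.4196, -0.1357]] mean [ 0.4196 -0.1357]
mug rim side [[0.7677, 0.122]] mean [0.7677 0.122 ]
mug rim scene [[0.7665, 0.1098]] mean [0.7665 0.1098]
```

Caddy estimate: centre (0.548, 0.002), long axis at −12°. I'm moving to hover above it with yaw about 168° so the fingers close across the caddy, then I'll measure with the wrist camera.

```bash
python3 -m crank '{"travel":[[1.7,2.9,0.4],[3.4,5.8,0.8],[5.1,8.7,1.2],[6.8,11.7,1.6],[8.5,14.7,2]],"turn":[[0,0,7.4],[0,0,14.8],[0,0,22.2],[0,0,29.6],[0,0,37]],"gripper":[0,0,0,0,0]}'
python3 -m crank '{"travel":[[1.7,2.9,0.4],[3.4,5.8,0.8],[5.1,8.7,1.2],[6.8,11.7,1.6],[8.5,14.7,2]],"turn":[[0,0,7.4],[0,0,14.8],[0,0,22.2],[0,0,29.6],[0,0,37]],"gripper":[0,0,0,0,0]}'
python3 -m crank '{"travel":[[1.7,2.9,0.4],[3.4,5.8,0.8],[5.1,8.7,1.2],[6.8,11.7,1.6],[8.5,14.7,2]],"turn":[[0,0,7.4],[0,0,14.8],[0,0,22.2],[0,0,29.6],[0,0,37]],"gripper":[0,0,0,0,0]}'
python3 -m crank '{"travel":[[1.7,2.9,0.4],[3.4,5.8,0.8],[5.1,8.7,1.2],[6.8,11.7,1.6],[8.5,14.7,2]],"turn":[[0,0,7.4],[0,0,14.8],[0,0,22.2],[0,0,29.6],[0,0,37]],"gripper":[0,0,0,0,0]}'
python3 - <<'E'
from workcell import bot
import cv2,pickle
s=bot.observe(); print({k:s[k] for k in("clock","position","tool_rot","qpos")})
f=bot.grab_frame("wrist"); pickle.dump(f,open("w1.pkl","wb")); cv2.imwrite("pics/w1.png",f["pixels"][...,::-1])
E
```

```text
clock: 0.65
position: [0.2961, -0.4401, 0.2513]
tool_rot: [-3.141, 0.0, 0.995]
force: [0.6, -1.1, -0.5]
grip_width: 0.0852
finger_force: 0.0
clock: 1.15
position: [0.381, -0.2931, 0.2715]
tool_rot: [-3.141, 0.0, 1.641]
force: [0.4, -0.1, 0.9]
grip_width: 0.0855
finger_force: 0.0
clock: 1.65
position: [0.466, -0.1462, 0.2915]
tool_rot: [-3.141, 0.0, 2.286]
force: [0.6, -0.5, 1.5]
grip_width: 0.0857
finger_force: 0.0
clock: 2.15
position: [0.5511, 0.0007, 0.3114]
tool_rot: [-3.141, -0.0, 2.932]
force: [-0.8, -0.2, 0.1]
grip_width: 0.0856
finger_force: 0.0
{'clock': 2.15, 'position': array([0.55107881, 0.0006562 , 0.31136675]), 'tool_rot': array([-3.14138635e+00, -1.31570875e-04,  2.93171710e+00]), 'qpos': array([ 0.48049848,  0.41840009, -0.80817876,  1.66596556,  0.321295  ,
        1.19606123,  0.95703803])}
```

View pics/w1.png

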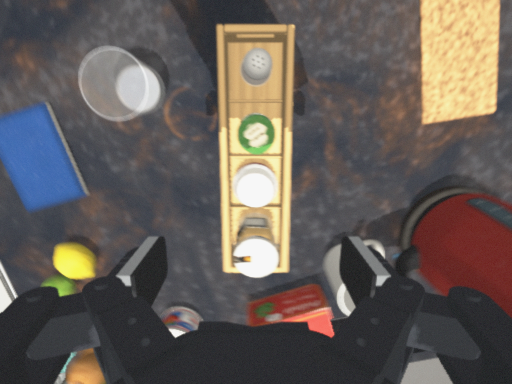

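The wrist view shows the caddy rim at (218–295, 25–272), salt at (257,66), spice at (256,134), timer at (256,185) and honey at (256,257). The notebook is at the left, the mat at top right and the mug at (350,270).

Run:
```python
from h import *
np.set_printoptions(precision=4,suppress=True)
f=pickle.load(open("w1.pkl","rb"))
w=plane(f,[(217.5,25),(295,25),(289,273),(221.5,273)],.068)[:,:2];e=np.roll(w,-1,0)-w
print(w,w.mean(0),np.linalg.norm(e,axis=1),np.degrees(np.arctan2(e[:,1],e[:,0])))
hsv=cv2.cvtColor(f["pixels"],cv2.COLOR_RGB2HSV)
for n,lo,hi,z,box in(("spice",(40,80,20),(85,255,255),.116,(225,100,290,165)),("honey",(0,0,150),(180,70,255),.109,(225,232,290,285)),("timer",(0,0,150),(180,60,255),.055,(225,155,290,212)),("salt",(0,0,110),(180,60,255),.1,(232,35,285,95))):
    x0,y0,x1,y1=box; m=cv2.inRange(hsv[y0:y1,x0:x1],lo,hi)
    cs,_=cv2.findContours(m,0,1);c=max(cs,key=cv2.contourArea);(x,y),r=cv2.minEnclosingCircle(c)
    x+=x0;y+=y0; P=plane(f,[(x,y),(x+r,y)],z)[:,:2]; print(n,x,y,r,P[0],"rad",np.linalg.norm(P[1]-P[0]))
C=w.mean(0);u=np.array([np.cos(np.radians(-12.2)),np.sin(np.radians(-12.2))])
for k in(-.12,-.04,.04,.12):print(k,C+k*u)
for c in blobs(f,(105,120,50),(125,255,255),500):
    r=cv2.minAreaRect(c);q=plane(f,cv2.boxPoints(r),.011)[:,:2];print("nb",q.tolist(),q.mean(0))
```

```text
[[ 0.3819 -0.0067]
 [ 0.4011  0.0834]
 [ 0.727   0.0179]
 [ 0.706  -0.0806]] [0.554  0.0035] [0.0921 0.3324 0.1007 0.3324] [  77.9936  -11.3618 -102.012   167.1559]
spice 256.7137088775635 134.1108856201172 19.468473434448242 [0.513  0.0129] rad 0.022183074418003313
honey 255.5 257.5 25.739173889160156 [ 0.6693 -0.0214] rad 0.03375765140097512
timer 254.5 186.5 23.505416870117188 [ 0.5889 -0.0055] rad 0.0331999570635773
salt 255.68181800842285 66.04545402526855 18.55501937866211 [0.4401 0.0272] rad 0.0208956025054622
-0.12 [0.4367 0.0289]
-0.04 [0.5149 0.012 ]
0.04 [ 0.5931 -0.0049]
0.12 [ 0.6713 -0.0219]
nb [[0.42139879471023645, -0.38289084099449494], [0.4066985343554915, -0.28334832252749026], [0.5561735867333245, -0.2751127726606834], [0.5767395154434366, -0.38328219285184006]] [ 0.4903 -0.3312]
```

```bash
python3 -m crank '{"travel":[[-1.3,0.4,-1],[-2.6,0.8,-4],[-3.9,1.2,-8],[-3.9,1.2,-12],[-3.9,1.2,-14]],"turn":[[0,0,0],[0,0,0],[0,0,0],[0,0,0],[0,0,0]],"gripper":[0,0,0,0,0]}' 40
python3 - <<'E'
from workcell import bot
import cv2,pickle
f=bot.grab_frame("wrist"); pickle.dump(f,open("w2.pkl","wb")); cv2.imwrite("pics/w2.png",f["pixels"][...,::-1])
E
```

```text
clock: 2.7
position: [0.5101, 0.0113, 0.1686]
tool_rot: [-3.141, -0.003, 2.927]
force: [-0.2, -0.8, 0.5]
grip_width: 0.0855
finger_force: 0.0
```

View pics/w2.png

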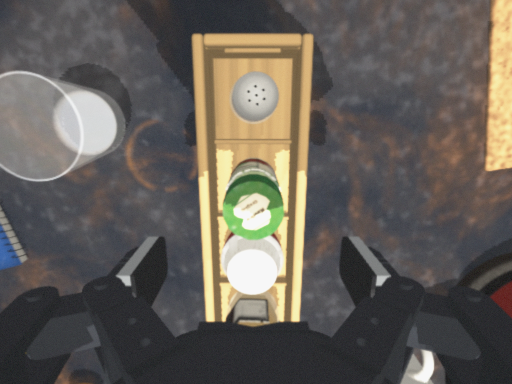

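Spice cap is centred at (253,208), midway between the pads (columns 160 and 345). Salt is at (255,97). Next is the cap position against the TCP.

Run:
```python
from h import *
from workcell import bot
np.set_printoptions(precision=4,suppress=True)
f=pickle.load(open("w2.pkl","rb"))
print(plane(f,[(253,208),(253,239)],.116), plane(f,[(255,97)],.1), bot.observe()["position"],proj(f,[bot.observe()["position"]]))
w=plane(f,[(192,35),(312,35),(204,265),(300,265)],.068)[:,:2];print(w,(w[0]+w[1])/2)
```

```text
[[0.5094 0.0112 0.116 ]
 [0.5326 0.0061 0.116 ]] [[0.4362 0.0285 0.1   ]] [0.5095 0.0112 0.1668] [[252.8875 239.1119]]
[[ 0.381  -0.0081]
 [ 0.4003  0.0805]
 [ 0.5706 -0.0489]
 [ 0.5896  0.0384]] [0.3907 0.0362]
```

```bash
python3 -m crank '{"travel":[[0,0,-2.5],[0,0,-5],[0,0,-7],[0,0,-8.6],[0,0,-8.6]],"turn":[[0,0,0],[0,0,0],[0,0,0],[0,0,0],[0,0,0]],"gripper":[0,0,0,0,0]}' 40
python3 -m crank '{"travel":[[0,0,0],[0,0,0],[0,0,0],[0,0,0],[0,0,0]],"turn":[[0,0,0],[0,0,0],[0,0,0],[0,0,0],[0,0,0]],"gripper":[0.5,1,1,1,1]}' 40
python3 -m crank '{"travel":[[0,0,0],[0,0,0],[0,0,0],[0,0,0],[0,0,0]],"turn":[[0,0,0],[0,0,0],[0,0,0],[0,0,0],[0,0,0]],"gripper":[1,1,1,1,1]}' 40
```

```text
clock: 3.25
position: [0.511, 0.0115, 0.0843]
tool_rot: [-3.141, -0.002, 2.927]
force: [0.7, -0.5, 0.5]
grip_width: 0.0855
finger_force: 0.0
clock: 3.75
position: [0.5123, 0.0114, 0.0864]
tool_rot: [3.142, 0.002, 2.926]
force: [-0.6, -1.5, 9.1]
grip_width: 0.044
finger_force: 39.4
clock: 4.25
position: [0.5124, 0.0115, 0.0864]
tool_rot: [3.142, 0.002, 2.927]
force: [-0.6, -0.5, 8.9]
grip_width: 0.0441
finger_force: 39.4
```

```bash
python3 -m crank '{"travel":[[0,0,2],[0,0,5],[0,0,9],[0,0,12],[0,2,13]],"turn":[[0,0,0],[0,0,0],[0,0,0],[0,0,0],[0,0,0]],"gripper":[1,1,1,1,1]}' 40
python3 -m crank '{"travel":[[-0.2,4,0],[-0.4,8,0],[-0.6,12,0],[-0.8,16,0],[-0.9,20,0]],"turn":[[0,0,0],[0,0,0],[0,0,0],[0,0,0],[0,0,0]],"gripper":[1,1,1,1,1]}' 40
python3 -m crank '{"travel":[[0,4,0],[0,7,0],[0,8.5,0],[0,8.5,-2],[0,8.5,-4]],"turn":[[0,0,0],[0,0,0],[0,0,0],[0,0,0],[0,0,0]],"gripper":[1,1,1,1,1]}' 40
python3 - <<'E'
from workcell import bot
import cv2,pickle
d={}
for n in("scene","wrist"):
    f=bot.grab_frame(n); d[n]=f
pickle.dump(d,open("f3.pkl","wb"))
a=cv2.resize(d["scene"]["pixels"][150:350,80:280],(600,600))
b=d["wrist"]["pixels"]; cv2.imwrite("pics/w3.png",b[...,::-1])
E
```

```text
clock: 4.75
position: [0.5128, 0.0298, 0.2185]
tool_rot: [-3.141, 0.004, 2.923]
force: [-0.3, 0.3, -3.1]
grip_width: 0.044
finger_force: 41.2
clock: 5.25
position: [0.5024, 0.233, 0.216]
tool_rot: [3.141, 0.001, 2.927]
force: [1.1, 0.8, -0.1]
grip_width: 0.0441
finger_force: 41.2
clock: 5.75
position: [0.5029, 0.3166, 0.1754]
tool_rot: [3.141, 0.001, 2.927]
force: [0.5, -0.9, -1.3]
grip_width: 0.0439
finger_force: 41.2
```

View pics/w3.png

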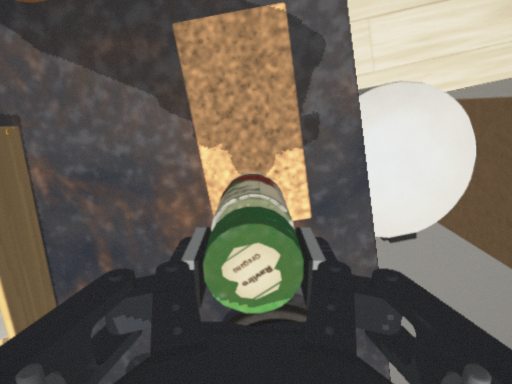

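Spice is held upright and hangs over the far half of the mat. Lowering it 9.3 cm and releasing.

```bash
python3 -m crank '{"travel":[[0,0,-3],[0,0,-6],[0,0,-8],[0,0,-9],[0,0,-9.3]],"turn":[[0,0,0],[0,0,0],[0,0,0],[0,0,0],[0,0,0]],"gripper":[1,1,1,1,1]}' 40
python3 -m crank '{"travel":[[0,0,0],[0,0,0],[0,0,0],[0,0,0],[0,0,0]],"turn":[[0,0,0],[0,0,0],[0,0,0],[0,0,0],[0,0,0]],"gripper":[1,0.6,0.3,0,0]}' 40
python3 - <<'E'
from h import *
np.set_printoptions(precision=4,suppress=True)
f=pickle.load(open("f3.pkl","rb"))["wrist"]
print(plane(f,[(175,22),(285,3),(310,217)],.006))
E
```

```text
clock: 6.35
position: [0.5028, 0.3163, 0.0824]
tool_rot: [-3.141, -0.0, 2.926]
force: [-1.7, -3.3, 11.1]
grip_width: 0.044
finger_force: 42.2
clock: 6.85
position: [0.5028, 0.3166, 0.0826]
tool_rot: [3.141, 0.0, 2.927]
force: [0.2, 0.8, 0.3]
grip_width: 0.0843
finger_force: 0.0
[[0.3416 0.2737 0.006 ]
 [0.3483 0.3787 0.006 ]
 [0.5637 0.3667 0.006 ]]
```

```bash
python3 -m crank '{"travel":[[0,0,2],[0,0,5],[0,0,9],[0,0,12],[1,-2,13]],"turn":[[0,0,0],[0,0,0],[0,0,0],[0,0,0],[0,0,0]],"gripper":[0,0,0,0,0]}' 60
python3 -m crank '{"travel":[[2,-4,0],[4,-8,0],[6,-12,0],[8,-16,0],[10,-20,0]],"turn":[[0,0,0],[0,0,0],[0,0,0],[0,0,0],[0,0,0]],"gripper":[0,0,0,0,0]}'
python3 -m crank '{"travel":[[2,-4,0],[4,-8,0],[5.5,-11.7,0],[5.5,-11.7,-3],[5.5,-11.7,-4]],"turn":[[0,0,0],[0,0,0],[0,0,0],[0,0,0],[0,0,0]],"gripper":[0,0,0,0,0]}'
python3 - <<'E'
from workcell import bot
import cv2,pickle
f=bot.grab_frame("wrist"); pickle.dump(f,open("w4.pkl","wb")); cv2.imwrite("pics/w4.png",f["pixels"][...,::-1]); print(bot.observe()["position"])
E
```

```text
clock: 7.35
position: [0.512, 0.2997, 0.2159]
tool_rot: [3.138, 0.002, 2.931]
force: [0.5, 0.5, 0.3]
grip_width: 0.0853
finger_force: 0.0
clock: 7.85
position: [0.6132, 0.0948, 0.2125]
tool_rot: [3.142, 0.0, 2.927]
force: [0.3, 0.6, 0.1]
grip_width: 0.0852
finger_force: 0.0
clock: 8.35
position: [0.6667, -0.0216, 0.1699]
tool_rot: [-3.141, -0.003, 2.925]
force: [0.1, 0.8, -0.9]
grip_width: 0.0855
finger_force: 0.0
[ 0.66619261 -0.02029748  0.16935702]
```

View pics/w4.png

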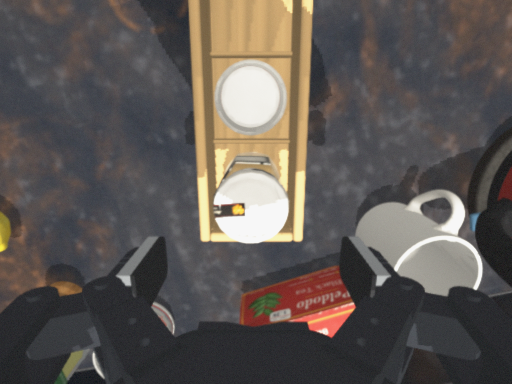

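Honey's lid is centred at (251,206), the timer at (251,97), and the mug body starts at about column 358. Now the lid centre and the right finger's clearance to the mug.

Run:
```python
from h import *
np.set_printoptions(precision=4,suppress=True)
f=pickle.load(open("w4.pkl","rb"))
yaw=2.926;R=np.array([[np.cos(yaw),np.sin(yaw)],[np.sin(yaw),-np.cos(yaw)]]).T # cols tool x, tool y
p=np.array([.6662,-.0203])
for n,uv,z in(("lid",(251,206),.109),("lidL",(214,206),.109),("lidR",(289,206),.109),("mugrimL",(395,262),.097),("mugbaseL",(357,215),.0),("mug c",(438,270),.097),("timer",(251,97),.06),("endL",(203,242),.068),("endR",(298,242),.068)):
    P=plane(f,[uv],z)[0,:2];print(n,P,"tool xy",R.T@(P-p))
```

```text
lid [ 0.667  -0.0234] tool xy [-0.0015 -0.0028]
lidL [ 0.6612 -0.0499] tool xy [-0.0015 -0.0299]
lidR [0.673  0.0038] tool xy [-0.0015  0.025 ]
mugrimL [0.744  0.0811] tool xy [-0.0543  0.1157]
mugbaseL [0.7392 0.0834] tool xy [-0.0491  0.117 ]
mug c [0.7595 0.1159] tool xy [-0.062  0.153]
timer [ 0.5907 -0.0068] tool xy [ 0.0766 -0.003 ]
endL [ 0.7049 -0.077 ] tool xy [-0.05   -0.0471]
endR [0.7235 0.0078] tool xy [-0.05    0.0397]
```

```bash
python3 -m crank '{"travel":[[0.1,-0.3,-2.5],[0.1,-0.3,-5],[0.1,-0.3,-7.5],[0.1,-0.3,-9.2],[0.1,-0.3,-9.7]],"turn":[[0,0,0],[0,0,0],[0,0,0],[0,0,0],[0,0,0]],"gripper":[0,0,0,0,0]}' 60
python3 -m crank '{"travel":[[0,0,0],[0,0,0],[0,0,0],[0,0,0],[0,0,0]],"turn":[[0,0,0],[0,0,0],[0,0,0],[0,0,0],[0,0,0]],"gripper":[0,0.3,0.6,1,1]}' 60
python3 -m crank '{"travel":[[0,0,0],[0,0,0],[0,0,0],[0,0,0],[0,0,0]],"turn":[[0,0,0],[0,0,0],[0,0,0],[0,0,0],[0,0,0]],"gripper":[1,1,1,1,1]}' 60
```

```text
clock: 8.9
position: [0.668, -0.0225, 0.0743]
tool_rot: [-3.141, -0.002, 2.928]
force: [0.1, -1.0, -1.0]
grip_width: 0.0858
finger_force: 0.0
clock: 9.4
position: [0.6693, -0.0236, 0.0771]
tool_rot: [-3.141, 0.002, 2.926]
force: [-3.4, -1.0, 12.2]
grip_width: 0.0559
finger_force: 64.8
clock: 9.9
position: [0.6693, -0.0237, 0.0771]
tool_rot: [-3.141, 0.002, 2.927]
force: [-4.3, -2.2, 11.5]
grip_width: 0.0557
finger_force: 64.8
```

```bash
python3 -m crank '{"travel":[[0,0,1.5],[0,0,4],[0,0,7],[0,0,10],[0,0,13]],"turn":[[0,0,0],[0,0,0],[0,0,0],[0,0,0],[0,0,0]],"gripper":[1,1,1,1,1]}' 60
python3 -m crank '{"travel":[[-2,2.5,0],[-5,6.4,0],[-8.2,10.3,0],[-11.3,14.3,0],[-14.4,18.2,0]],"turn":[[0,0,0],[0,0,0],[0,0,0],[0,0,0],[0,0,0]],"gripper":[1,1,1,1,1]}' 60
python3 -m crank '{"travel":[[-3.1,4,0],[-6.2,8,0],[-9,12,0],[-11.5,14.8,0],[-12.8,16.4,0]],"turn":[[0,0,0],[0,0,0],[0,0,0],[0,0,0],[0,0,0]],"gripper":[1,1,1,1,1]}' 60
python3 -m crank '{"travel":[[0,0,0],[0,0,-1],[0,0,-2],[0,0,-3],[0,0,-4]],"turn":[[0,0,0],[0,0,0],[0,0,0],[0,0,0],[0,0,0]],"gripper":[1,1,1,1,1]}' 60
python3 - <<'E'
from workcell import bot
import cv2
f=bot.grab_frame("wrist"); g=bot.grab_frame("side")
cv2.imwrite("pics/w5.png",cv2.hconcat([cv2.resize(f["pixels"],(400,300)),cv2.resize(g["pixels"][100:250,150:350],(400,300))])[...,::-1])
E
```

```text
clock: 10.4
position: [0.6684, -0.0233, 0.2077]
tool_rot: [3.141, 0.0, 2.927]
force: [0.3, -0.3, -5.4]
grip_width: 0.0558
finger_force: 66.9
clock: 10.9
position: [0.5237, 0.1591, 0.2064]
tool_rot: [3.141, 0.001, 2.927]
force: [1.0, 2.3, -3.2]
grip_width: 0.0559
finger_force: 67.0
clock: 11.4
position: [0.3946, 0.3245, 0.2066]
tool_rot: [3.14, 0.001, 2.931]
force: [0.9, -0.3, -4.5]
grip_width: 0.0554
finger_force: 67.0
clock: 11.9
position: [0.3975, 0.3212, 0.1641]
tool_rot: [-3.141, -0.0, 2.926]
force: [0.4, -0.1, -4.2]
grip_width: 0.0561
finger_force: 67.0
```

View pics/w5.png

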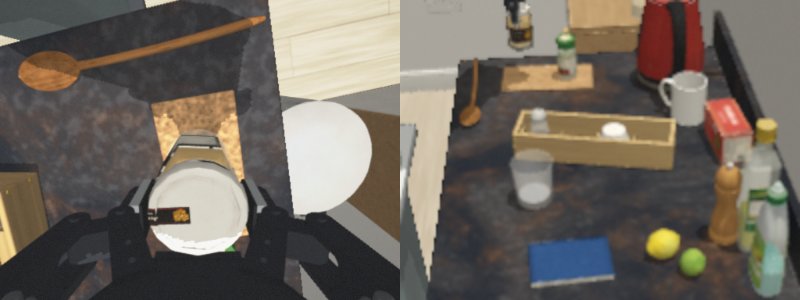

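Honey is held upright over the near half of the mat and spice stands on the far half. Lowering honey and releasing.

```bash
python3 -m crank '{"travel":[[0,0,-2.5],[0,0,-5],[0,0,-7.2],[0,0,-8.6],[0,0,-9.1]],"turn":[[0,0,0],[0,0,0],[0,0,0],[0,0,0],[0,0,0]],"gripper":[1,1,1,1,1]}' 60
python3 -m crank '{"travel":[[0,0,0],[0,0,0],[0,0,0],[0,0,0],[0,0,0]],"turn":[[0,0,0],[0,0,0],[0,0,0],[0,0,0],[0,0,0]],"gripper":[1,0.6,0.3,0,0]}' 60
python3 -m crank '{"travel":[[0,0,2],[0,0,5],[0,0,9],[0,0,12],[0,0,14]],"turn":[[0,0,0],[0,0,0],[0,0,0],[0,0,0],[0,0,0]],"gripper":[0,0,0,0,0]}' 60
```

```text
clock: 12.5
position: [0.3969, 0.3217, 0.0733]
tool_rot: [-3.141, -0.001, 2.927]
force: [0.9, -0.0, -3.2]
grip_width: 0.0558
finger_force: 66.9
clock: 13.0
position: [0.3975, 0.3221, 0.0748]
tool_rot: [3.141, 0.001, 2.927]
force: [-0.7, 0.4, 0.4]
grip_width: 0.0846
finger_force: 0.0
clock: 13.5
position: [0.3975, 0.3223, 0.2167]
tool_rot: [3.14, 0.002, 2.927]
force: [0.3, -0.7, -0.6]
grip_width: 0.0855
finger_force: 0.0
```

```bash
python3 -m crank '{"travel":[[1,-2,0],[2.5,-4.5,0],[4.3,-7.5,0],[6.2,-10.5,0],[8,-13.5,0]],"turn":[[0,0,-8],[0,0,-16],[0,0,-24],[0,0,-32],[0,0,-40]],"gripper":[0,0,0,0,0]}' 40
python3 -m crank '{"travel":[[1.6,-2.7,0],[3.2,-5.4,0],[4.8,-8.1,0],[6.4,-10.8,0],[8,-13.5,0]],"turn":[[0,0,-8],[0,0,-16],[0,0,-24],[0,0,-32],[0,0,-40]],"gripper":[0,0,0,0,0]}' 40
python3 -m crank '{"travel":[[1.5,-2.5,0],[2.8,-4.7,0],[3.3,-5.9,-1],[3.3,-5.9,-3],[3.3,-5.9,-5]],"turn":[[0,0,-5],[0,0,-10],[0,0,-10],[0,0,-10],[0,0,-10]],"gripper":[0,0,0,0,0]}' 40
python3 - <<'E'
from workcell import bot
import cv2,pickle
f=bot.grab_frame("wrist"); g=bot.grab_frame("side"); pickle.dump(f,open("w6.pkl","wb"));print(bot.observe()["position"],bot.observe()["tool_rot"])
cv2.imwrite("pics/w6.png",cv2.hconcat([f["pixels"],cv2.resize(g["pixels"][100:292,190:334],(288,384))])[...,::-1])
E
```

```text
clock: 14.0
position: [0.4779, 0.1856, 0.2147]
tool_rot: [3.141, 0.0, 2.223]
force: [-0.1, 0.6, 0.3]
grip_width: 0.0854
finger_force: 0.0
clock: 14.5
position: [0.5577, 0.0507, 0.2147]
tool_rot: [3.141, -0.0, 1.525]
force: [-0.7, 0.1, -0.1]
grip_width: 0.0855
finger_force: 0.0
clock: 15.0
position: [0.5898, -0.0069, 0.1633]
tool_rot: [-3.142, -0.0, 1.359]
force: [1.1, -0.1, -1.4]
grip_width: 0.0854
finger_force: 0.0
[ 0.5884272  -0.00661821  0.16166559] [-3.13740311e+00  5.14939196e-04  1.35930509e+00]
```

View pics/w6.png

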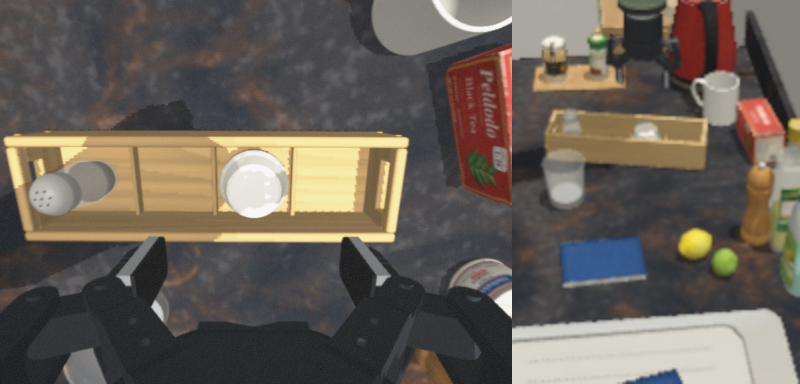

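The timer stands at (254,186) between two empty compartments. The dividers are at columns 215 and 292 and the caddy rim spans (8,140)–(407,143)–(394,238)–(28,237). Both jars stand on the mat in the side view.

Run:
```python
from h import *
np.set_printoptions(precision=4,suppress=True)
f=pickle.load(open("w6.pkl","rb"))
yaw=1.3593;R=np.array([[np.cos(yaw),np.sin(yaw)],[np.sin(yaw),-np.cos(yaw)]]).T
p=np.array([.5884,-.0066])
for n,uv,z in(("tim",(254.5,184.5),.05),("tL",(221.5,185),.036),("tR",(288.5,185),.036),("tTop",(255,150.5),.04),("dial c",(256,181),.066),("c1",(8,140),.068),("c2",(407,143),.068),("c3",(394,239),.068),("c4",(26,239),.068),("div1",(215,205),.024),("div2",(292,205),.024)):
    P=plane(f,[uv],z)[0,:2];print(n,P,"tool xy",R.T@(P-p))
```

```text
tim [ 0.5922 -0.0051] tool xy [0.0022 0.0034]
tL [ 0.5606 -0.0026] tool xy [-0.0019 -0.028 ]
tR [ 0.6231 -0.016 ] tool xy [-0.0019  0.0358]
tTop [0.5988 0.0234] tool xy [0.0315 0.0038]
dial c [0.5948 0.0017] tool xy [0.0094 0.0045]
c1 [0.4045 0.0784] tool xy [ 0.0445 -0.1977]
c2 [0.7213 0.0075] tool xy [0.0417 0.127 ]
c3 [ 0.7039 -0.0756] tool xy [-0.0432  0.1274]
c4 [ 0.3824 -0.0068] tool xy [-0.0434 -0.2014]
div1 [ 0.5472 -0.0243] tool xy [-0.026  -0.0366]
div2 [ 0.6236 -0.0408] tool xy [-0.026   0.0416]
```

```bash
python3 -m crank '{"travel":[[0.3,-0.1,-3],[0.3,-0.1,-6],[0.3,-0.1,-9],[0.3,-0.1,-11],[0.3,-0.1,-12]],"turn":[[0,0,0],[0,0,0],[0,0,0],[0,0,0],[0,0,0]],"gripper":[0,0,0,0,0]}' 40
python3 -m crank '{"travel":[[0,0,-0.5],[0,0,-1],[0,0,-1.5],[0,0,-1.5],[0,0,-1.5]],"turn":[[0,0,0],[0,0,0],[0,0,0],[0,0,0],[0,0,0]],"gripper":[0,0,0,0,0]}' 40
python3 - <<'E'
from workcell import bot
import cv2,pickle
f=bot.grab_frame("wrist"); pickle.dump(f,open("w7.pkl","wb"));cv2.imwrite("pics/w7.png",f["pixels"][...,::-1]); s=bot.observe();print(s["position"],s["tool_rot"],s["force"])
E
```

```text
clock: 15.6
position: [0.5925, -0.0075, 0.0432]
tool_rot: [-3.14, -0.0, 1.358]
force: [0.8, 0.9, -0.1]
grip_width: 0.0854
finger_force: 0.0
clock: 16.1
position: [0.5934, -0.0081, 0.0297]
tool_rot: [3.141, -0.0, 1.356]
force: [-0.4, 0.4, 0.2]
grip_width: 0.0851
finger_force: 0.0
[ 0.5934401  -0.00812068  0.02973096] [ 3.14101249e+00 -1.23681609e-04  1.35609373e+00] [-0.660115    0.17413751  0.1317557 ]
```

View pics/w7.png

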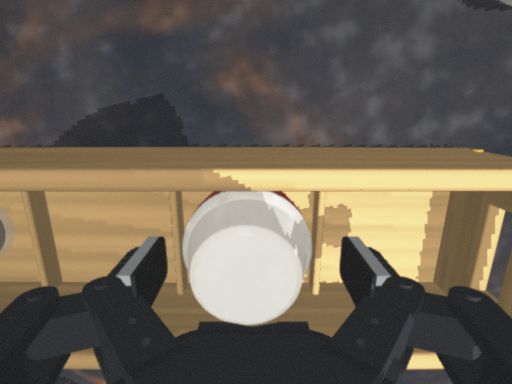

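The timer (column 247) sits slightly left of the pad centre (253), about 2.5 mm, and the fingers are clear of it on both sides. I'll correct that, go down 1 cm and close.

```bash
python3 -m crank '{"travel":[[-0.2,0,0],[-0.2,0,-0.4],[-0.2,0,-0.8],[-0.2,0,-1.0],[-0.2,0,-1.0]],"turn":[[0,0,0],[0,0,0],[0,0,0],[0,0,0],[0,0,0]],"gripper":[0,0,0,0,0]}' 35
python3 -m crank '{"travel":[[0,0,0],[0,0,0],[0,0,0],[0,0,0],[0,0,0]],"turn":[[0,0,0],[0,0,0],[0,0,0],[0,0,0],[0,0,0]],"gripper":[0,0.15,0.3,0.4,0.5]}' 35
python3 -m crank '{"travel":[[0,0,0],[0,0,0],[0,0,0],[0,0,0],[0,0,0]],"turn":[[0,0,0],[0,0,0],[0,0,0],[0,0,0],[0,0,0]],"gripper":[0.7,1,1,1,1]}' 35
```

```text
clock: 16.65
position: [0.5909, -0.0081, 0.0188]
tool_rot: [-3.141, 0.0, 1.356]
force: [-0.2, 0.5, -0.5]
grip_width: 0.0852
finger_force: 0.0
clock: 17.15
position: [0.5912, -0.0081, 0.0198]
tool_rot: [3.141, 0.0, 1.356]
force: [-3.3, 0.3, 8.3]
grip_width: 0.0626
finger_force: 36.5
clock: 17.65
position: [0.5913, -0.0081, 0.0198]
tool_rot: [3.141, 0.0, 1.356]
force: [-3.8, 0.1, 8.5]
grip_width: 0.0623
finger_force: 36.5
```

```bash
python3 -m crank '{"travel":[[0,0,0.5],[0,0,1],[0,0,2],[0,0,3],[0,0,4]],"turn":[[0,0,0],[0,0,0],[0,0,0],[0,0,0],[0,0,0]],"gripper":[1,1,1,1,1]}' 35
python3 -m crank '{"travel":[[0,0,2],[0,0,4],[0,0,6],[0,0,8],[0,0,9]],"turn":[[0,0,0],[0,0,0],[0,0,0],[0,0,0],[0,0,0]],"gripper":[1,1,1,1,1]}' 35
python3 - <<'E'
from workcell import bot
import cv2,pickle
f=bot.grab_frame("wrist"); g=bot.grab_frame("side"); s=bot.observe();print(s["position"],s["force"])
pickle.dump((f,g),open("w8.pkl","wb"))
cv2.imwrite("pics/w8.png",cv2.hconcat([cv2.resize(f["pixels"],(400,300)),cv2.resize(g["pixels"][110:230,190:350],(400,300))])[...,::-1])
E
```

```text
clock: 18.15
position: [0.5913, -0.0081, 0.0604]
tool_rot: [3.141, -0.0, 1.356]
force: [0.1, 0.4, -1.1]
grip_width: 0.0627
finger_force: 38.5
clock: 18.65
position: [0.5918, -0.0081, 0.1516]
tool_rot: [3.139, -0.001, 1.356]
force: [0.0, 0.0, -1.1]
grip_width: 0.0624
finger_force: 38.7
[ 0.59182321 -0.00817544  0.15078536] [ 0.75924061  0.02646472 -1.64360405]
```

View pics/w8.png

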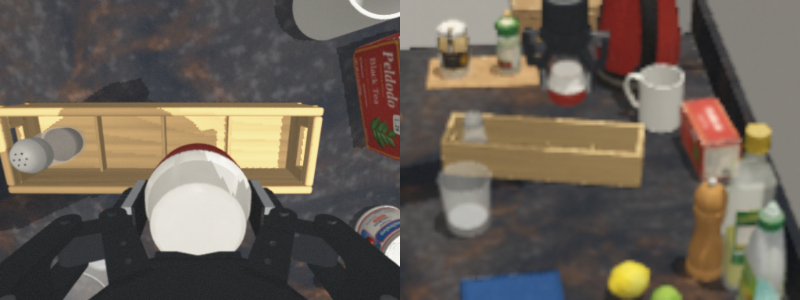

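```bash
python3 -m crank '{"travel":[[0,0,2],[-0.5,-1.5,4],[-1.2,-3.5,4],[-2.2,-6.5,4],[-3.4,-10,4]],"turn":[[0,0,0],[0,0,0],[0,0,0],[0,0,0],[0,0,0]],"gripper":[1,1,1,1,1]}' 35
python3 -m crank '{"travel":[[-1.2,-3.5,0],[-2.6,-7,0],[-4,-10.5,0],[-5.3,-13.3,0],[-6,-15,0]],"turn":[[0,0,0],[0,0,0],[0,0,0],[0,0,0],[0,0,0]],"gripper":[1,1,1,1,1]}' 35
python3 - <<'E'
from workcell import bot
from h import *
f=bot.grab_frame("wrist"); s=bot.observe();print(s["position"],s["force"],s["grip_width"])
cv2.imwrite("pics/w9.png",f["pixels"][...,::-1]);pickle.dump(f,open("w9.pkl","wb"))
for c in blobs(f,(105,120,40),(125,255,255),500):
    q=plane(f,cv2.boxPoints(cv2.minAreaRect(c)),.011)[:,:2];print("nb",q.round(4).tolist(),q.mean(0),cv2.boundingRect(c))
E
```

```text
clock: 19.25
position: [0.5566, -0.1082, 0.1884]
tool_rot: [-3.141, -0.0, 1.358]
force: [0.4, -0.9, -1.2]
grip_width: 0.0626
finger_force: 39.0
clock: 19.75
position: [0.4953, -0.2605, 0.1883]
tool_rot: [-3.14, 0.0, 1.354]
force: [0.6, 0.7, -1.7]
grip_width: 0.0625
finger_force: 39.0
[ 0.49442192 -0.26273878  0.18821672] [-2.17991033 -4.21059754 -1.06050566] 0.062238715792076224
nb [[0.5143, -0.2802], [0.5421, -0.261], [0.5842, -0.3237], [0.5562, -0.3451]] [ 0.5491984 -0.3025037] (273, 176, 47, 54)
```

View pics/w9.png

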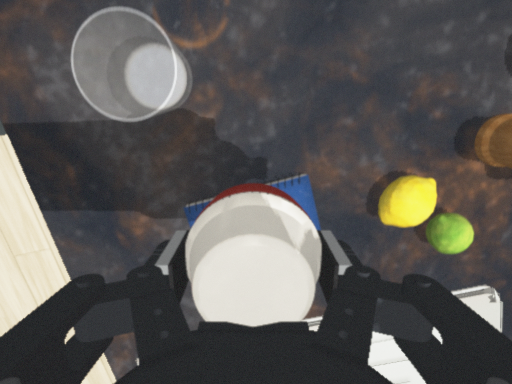

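The notebook's +y edge shows at (186,204)–(305,174), partly hidden behind the timer. I'll get its centre from those corners and cross-check with the earlier views.

Run:
```python
from h import *
np.set_printoptions(precision=4,suppress=True)
f=pickle.load(open("w9.pkl","rb"))
w=plane(f,[(186,204),(305,174)],.011)[:,:2];e=w[1]-w[0];L=np.linalg.norm(e);e/=L;n=np.array([e[1],-e[0]])
print(w,L,np.degrees(np.arctan2(e[1],e[0])),w.mean(0)+n*.0545)
```

```text
[[ 0.412  -0.2809]
 [ 0.5518 -0.2755]] 0.1399366332277277 2.216438072290851 [ 0.484  -0.3326]
```

```bash
python3 -m crank '{"travel":[[-0.5,-3,0],[-1.1,-6,0],[-1.4,-7.3,-2],[-1.4,-7.3,-5],[-1.4,-7.3,-8]],"turn":[[0,0,0],[0,0,0],[0,0,0],[0,0,0],[0,0,0]],"gripper":[1,1,1,1,1]}' 35
python3 -m crank '{"travel":[[0,0,-3],[0,0,-5.5],[0,0,-7.5],[0,0,-8.2],[0,0,-8.6]],"turn":[[0,0,0],[0,0,0],[0,0,0],[0,0,0],[0,0,0]],"gripper":[1,1,1,1,1]}' 35
python3 -m crank '{"travel":[[0,0,-0.1],[0,0,-0.2],[0,0,-0.2],[0,0,-0.2],[0,0,-0.2]],"turn":[[0,0,0],[0,0,0],[0,0,0],[0,0,0],[0,0,0]],"gripper":[1,1,1,1,1]}' 35
```

```text
clock: 20.3
position: [0.4827, -0.3313, 0.1076]
tool_rot: [-3.141, -0.0, 1.355]
force: [0.2, 0.4, -1.0]
grip_width: 0.0623
finger_force: 39.0
clock: 20.8
position: [0.4829, -0.3307, 0.0224]
tool_rot: [-3.14, -0.001, 1.356]
force: [0.2, 0.1, -0.1]
grip_width: 0.0624
finger_force: 39.0
clock: 21.3
position: [0.4833, -0.3313, 0.0217]
tool_rot: [3.141, 0.0, 1.356]
force: [-0.1, -0.1, -1.2]
grip_width: 0.0621
finger_force: 39.0
```

```bash
python3 -m crank '{"travel":[[0,0,-0.05],[0,0,-0.1],[0,0,-0.1],[0,0,-0.1],[0,0,-0.1]],"turn":[[0,0,0],[0,0,0],[0,0,0],[0,0,0],[0,0,0]],"gripper":[1,1,1,1,1]}' 35
python3 -m crank '{"travel":[[0,0,-0.05],[0,0,-0.1],[0,0,-0.1],[0,0,-0.1],[0,0,-0.1]],"turn":[[0,0,0],[0,0,0],[0,0,0],[0,0,0],[0,0,0]],"gripper":[1,1,1,1,1]}' 35
```

```text
clock: 21.8
position: [0.4832, -0.3312, 0.0206]
tool_rot: [3.141, 0.0, 1.356]
force: [-0.3, 0.9, 5.8]
grip_width: 0.0622
finger_force: 39.7
clock: 22.3
position: [0.4833, -0.3312, 0.0205]
tool_rot: [3.141, 0.001, 1.356]
force: [-7.4, 4.3, 24.7]
grip_width: 0.0623
finger_force: 41.3
```

```bash
python3 -m crank '{"travel":[[0,0,0.1],[0,0,0.1],[0,0,0.1],[0,0,0.1],[0,0,0.1]],"turn":[[0,0,0],[0,0,0],[0,0,0],[0,0,0],[0,0,0]],"gripper":[1,1,0.5,0.3,0.2]}' 35
python3 -m crank '{"travel":[[0,0,0],[0,0,0],[0,0,1],[0,0,2.5],[0,0,5]],"turn":[[0,0,0],[0,0,0],[0,0,0],[0,0,0],[0,0,0]],"gripper":[0,0,0,0,0]}' 35
python3 -m crank '{"travel":[[0,0,3],[0,0,6],[0,1,10],[0,2,13],[0,3,15]],"turn":[[0,0,0],[0,0,0],[0,0,0],[0,0,0],[0,0,0]],"gripper":[0,0,0,0,0]}' 35
python3 - <<'E'
from workcell import bot
import cv2,pickle
f=bot.grab_frame("wrist"); g=bot.grab_frame("side");pickle.dump((f,g),open("w10.pkl","wb"))
cv2.imwrite("pics/w10.png",cv2.hconcat([cv2.resize(f["pixels"],(400,300)),cv2.resize(g["pixels"][110:245,170:350],(400,300))])[...,::-1])
E
```

```text
clock: 22.8
position: [0.4832, -0.3312, 0.0203]
tool_rot: [3.141, 0.0, 1.356]
force: [-0.2, -0.7, 0.8]
grip_width: 0.0686
finger_force: 0.0
clock: 23.3
position: [0.4828, -0.3307, 0.071]
tool_rot: [-3.14, -0.001, 1.356]
force: [0.7, 0.6, 0.0]
grip_width: 0.0853
finger_force: 0.0
clock: 23.8
position: [0.4836, -0.3009, 0.2241]
tool_rot: [3.138, 0.001, 1.356]
force: [1.0, -0.9, -0.6]
grip_width: 0.0854
finger_force: 0.0
```

View pics/w10.png

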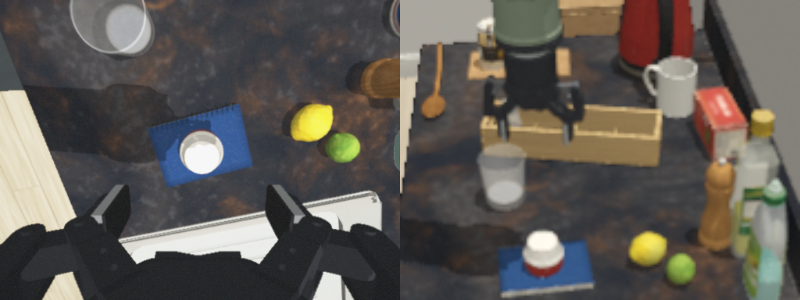

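The timer stands upright in the middle of the notebook. Now going back for the honey jar.

```bash
python3 -m crank '{"travel":[[0.2,2,0],[0.6,6,0],[1,10.5,0],[1.5,15,0],[2,19.5,0]],"turn":[[0,0,6],[0,0,12],[0,0,18],[0,0,24],[0,0,30]],"gripper":[0,0,0,0,0]}' 60
python3 -m crank '{"travel":[[-0.2,4.4,0],[-0.4,8.8,0],[-0.6,13.2,0],[-0.8,17.6,0],[-1,22,0]],"turn":[[0,0,7],[0,0,14],[0,0,21],[0,0,28],[0,0,35]],"gripper":[0,0,0,0,0]}' 60
python3 -m crank '{"travel":[[-2.4,4.8,0],[-4.8,9.6,0],[-7.2,14.4,0],[-9,19,0],[-9.6,20.8,0]],"turn":[[0,0,6],[0,0,12],[0,0,18],[0,0,24],[0,0,25]],"gripper":[0,0,0,0,0]}' 60
python3 -m crank '{"travel":[[0,0,0],[0,0,-1],[0,0,-2],[0,0,-3],[0,0,-3]],"turn":[[0,0,0],[0,0,0],[0,0,0],[0,0,0],[0,0,0]],"gripper":[0,0,0,0,0]}' 60
python3 - <<'E'
from workcell import bot
from h import *
f=bot.grab_frame("wrist"); s=bot.observe();print(s["position"],s["tool_rot"])
pickle.dump(f,open("w11.pkl","wb"))
p=s["position"]; print("px of expected honey top",proj(f,[[.3972,.322,.105],[.3972,.322,.094],[.503,.3165,.112]]))
hsv=cv2.cvtColor(f["pixels"],cv2.COLOR_RGB2HSV)[130:270,190:320]
cs,_=cv2.findContours(cv2.inRange(hsv,(0,0,150),(180,70,255)),0,1)
(x,y),r=cv2.minEnclosingCircle(max(cs,key=cv2.contourArea));print(x+190,y+130,r,plane(f,[(x+190,y+130)],.105))
E
```

```text
clock: 24.4
position: [0.5029, -0.1048, 0.2207]
tool_rot: [3.142, 0.001, 1.884]
force: [1.6, -0.1, -0.2]
grip_width: 0.0852
finger_force: 0.0
clock: 24.9
position: [0.4928, 0.1152, 0.2207]
tool_rot: [-3.141, 0.001, 2.495]
force: [0.8, -0.2, -0.2]
grip_width: 0.0853
finger_force: 0.0
clock: 25.4
position: [0.3952, 0.3248, 0.2209]
tool_rot: [3.141, -0.0, 2.934]
force: [0.5, -0.6, -0.7]
grip_width: 0.0855
finger_force: 0.0
clock: 25.9
position: [0.3971, 0.3206, 0.1887]
tool_rot: [-3.14, -0.001, 2.926]
force: [0.5, 0.5, 1.0]
grip_width: 0.0851
finger_force: 0.0
[0.39717084 0.3210589  0.18949462] [-3.14037849e+00 -9.77170817e-04  2.92597794e+00]
px of expected honey top [[255.18075627 195.75841805]
 [255.11361163 192.00817398]
 [274.55496915 311.45132239]]
256.2166061401367 192.31881713867188 36.202491760253906 [[0.39455656 0.32342626 0.105     ]]
```

```bash
python3 -m crank '{"travel":[[0,0,-3],[0,0,-6],[0,0,-9],[0,0,-11],[0,0,-11.5]],"turn":[[0,0,0],[0,0,0],[0,0,0],[0,0,0],[0,0,0]],"gripper":[0,0,0,0,0]}' 60
python3 -m crank '{"travel":[[0,0,0],[0,0,0],[0,0,0],[0,0,0],[0,0,0]],"turn":[[0,0,0],[0,0,0],[0,0,0],[0,0,0],[0,0,0]],"gripper":[0,0.3,0.6,1,1]}' 60
python3 -m crank '{"travel":[[0,0,0],[0,0,0],[0,0,0],[0,0,0],[0,0,0]],"turn":[[0,0,0],[0,0,0],[0,0,0],[0,0,0],[0,0,0]],"gripper":[1,1,1,1,1]}' 60
python3 -m crank '{"travel":[[0,0,1.5],[0,0,4],[0,0,7],[0,0,10],[0,0,13]],"turn":[[0,0,0],[0,0,0],[0,0,0],[0,0,0],[0,0,0]],"gripper":[1,1,1,1,1]}' 60
```

```text
clock: 26.45
position: [0.3967, 0.3212, 0.0738]
tool_rot: [-3.14, -0.002, 2.927]
force: [0.2, -0.0, 0.3]
grip_width: 0.0854
finger_force: 0.0
clock: 26.95
position: [0.3979, 0.3225, 0.0768]
tool_rot: [3.14, 0.002, 2.927]
force: [-1.9, -1.7, 15.1]
grip_width: 0.0553
finger_force: 61.8
clock: 27.45
position: [0.3978, 0.3225, 0.0768]
tool_rot: [3.14, 0.002, 2.927]
force: [-1.9, -0.7, 16.1]
grip_width: 0.0552
finger_force: 61.8
clock: 27.95
position: [0.3968, 0.3217, 0.2076]
tool_rot: [3.141, 0.0, 2.927]
force: [1.0, -0.6, -4.3]
grip_width: 0.0552
finger_force: 65.9
```

```bash
python3 -m crank '{"travel":[[1.6,-2,0],[4.5,-5.7,0],[7.5,-9.5,0],[10.5,-13.3,0],[13.5,-17.1,0]],"turn":[[0,0,0],[0,0,0],[0,0,0],[0,0,0],[0,0,0]],"gripper":[1,1,1,1,1]}' 60
python3 -m crank '{"travel":[[3.1,-4,0],[6.2,-8,0],[9.2,-11.8,0],[12,-15.2,0],[13.7,-17.5,0]],"turn":[[0,0,0],[0,0,0],[0,0,0],[0,0,0],[0,0,0]],"gripper":[1,1,1,1,1]}' 60
python3 -m crank '{"travel":[[0,0,0],[0,0,0],[0,0,-1],[0,0,-2],[0,0,-3]],"turn":[[0,0,0],[0,0,0],[0,0,0],[0,0,0],[0,0,0]],"gripper":[1,1,1,1,1]}' 60
python3 - <<'E'
from workcell import bot
import cv2,pickle
f=bot.grab_frame("wrist"); g=bot.grab_frame("side"); s=bot.observe();print(s["position"],s["tool_rot"])
pickle.dump((f,g),open("w12.pkl","wb"))
cv2.imwrite("pics/w12.png",cv2.hconcat([cv2.resize(f["pixels"],(400,300)),cv2.resize(g["pixels"][110:245,170:350],(400,300))])[...,::-1])
E
```

```text
clock: 28.45
position: [0.533, 0.149, 0.2066]
tool_rot: [3.141, 0.001, 2.927]
force: [0.6, 1.1, -5.1]
grip_width: 0.0554
finger_force: 66.2
clock: 28.95
position: [0.6703, -0.0277, 0.2062]
tool_rot: [-3.142, 0.0, 2.924]
force: [-1.2, 0.1, -3.6]
grip_width: 0.0555
finger_force: 66.1
clock: 29.45
position: [0.6687, -0.0235, 0.1744]
tool_rot: [-3.141, -0.001, 2.928]
force: [-0.3, -0.1, -4.3]
grip_width: 0.0553
finger_force: 66.1
[ 0.66820703 -0.02386296  0.17340925] [-3.14092864e+00 -2.49120723e-03  2.92768081e+00]
```

View pics/w12.png

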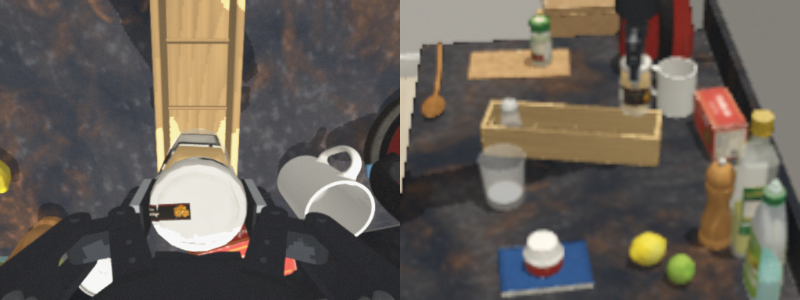

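Honey is upright over its own end compartment and the mug is clear. Lowering.

```bash
python3 -m crank '{"travel":[[0,0,-2],[0,0,-4.5],[0,0,-7],[0,0,-8.5],[0,0,-9.1]],"turn":[[0,0,0],[0,0,0],[0,0,0],[0,0,0],[0,0,0]],"gripper":[1,1,1,1,1]}' 60
python3 -m crank '{"travel":[[0,0,-0.1],[0,0,-0.2],[0,0,-0.2],[0,0,-0.2],[0,0,-0.2]],"turn":[[0,0,0],[0,0,0],[0,0,0],[0,0,0],[0,0,0]],"gripper":[1,1,1,1,1]}' 60
```

```text
clock: 30.05
position: [0.6686, -0.0239, 0.083]
tool_rot: [-3.141, -0.002, 2.927]
force: [-0.7, -0.8, -4.2]
grip_width: 0.0555
finger_force: 66.1
clock: 30.55
position: [0.6694, -0.0242, 0.0828]
tool_rot: [3.142, 0.001, 2.927]
force: [-0.4, 0.5, -3.9]
grip_width: 0.0555
finger_force: 66.1
```

```bash
python3 -m crank '{"travel":[[0,0,-0.1],[0,0,-0.1],[0,0,-0.2],[0,0,-0.2],[0,0,-0.2]],"turn":[[0,0,0],[0,0,0],[0,0,0],[0,0,0],[0,0,0]],"gripper":[1,1,1,1,1]}' 60
python3 -m crank '{"travel":[[0,0,0],[0,0,0],[0,0,0],[0,0,0],[0,0,0]],"turn":[[0,0,0],[0,0,0],[0,0,0],[0,0,0],[0,0,0]],"gripper":[1,1,1,1,1]}' 60
```

```text
clock: 31.05
position: [0.6694, -0.0241, 0.081]
tool_rot: [-3.141, 0.001, 2.927]
force: [-2.8, -0.8, 7.2]
grip_width: 0.0557
finger_force: 67.5
clock: 31.55
position: [0.6694, -0.0242, 0.081]
tool_rot: [-3.141, 0.001, 2.927]
force: [-3.2, -1.6, 6.7]
grip_width: 0.0552
finger_force: 67.5
```

```bash
python3 -m crank '{"travel":[[0,0,0],[0,0,0],[0,0,0],[0,0,0],[0,0,0]],"turn":[[0,0,0],[0,0,0],[0,0,0],[0,0,0],[0,0,0]],"gripper":[1,0.6,0.3,0,0]}' 60
python3 -m crank '{"travel":[[0,0,2],[0,0,5],[0,0,9],[0,0,12],[-1,2,13]],"turn":[[0,0,0],[0,0,0],[0,0,0],[0,0,0],[0,0,0]],"gripper":[0,0,0,0,0]}' 40
python3 -m crank '{"travel":[[-2,4,0],[-4,8,0],[-6,12,0],[-8,16,0],[-10,20,0]],"turn":[[0,0,0],[0,0,0],[0,0,0],[0,0,0],[0,0,0]],"gripper":[0,0,0,0,0]}'
python3 -m crank '{"travel":[[-2,4,0],[-4,8,0],[-5.6,12.1,0],[-5.6,12.1,-1],[-5.6,12.1,-2]],"turn":[[0,0,0],[0,0,0],[0,0,0],[0,0,0],[0,0,0]],"gripper":[0,0,0,0,0]}'
python3 - <<'E'
from workcell import bot
from h import *
f=bot.grab_frame("wrist"); s=bot.observe();print(s["position"],s["tool_rot"])
for c in blobs(f,(40,80,20),(85,255,255),400):
    (x,y),r=cv2.minEnclosingCircle(c);print(x,y,r,plane(f,[(x,y)],.112))
E
```

```text
clock: 32.05
position: [0.6693, -0.024, 0.0803]
tool_rot: [3.141, 0.0, 2.927]
force: [-0.1, 0.0, 0.4]
grip_width: 0.0845
finger_force: 0.0
clock: 32.55
position: [0.6608, -0.0062, 0.2132]
tool_rot: [3.142, 0.004, 2.923]
force: [0.6, 0.0, 0.3]
grip_width: 0.0856
finger_force: 0.0
clock: 33.05
position: [0.5577, 0.1976, 0.2101]
tool_rot: [-3.141, -0.0, 2.927]
force: [0.5, -0.4, 0.0]
grip_width: 0.0856
finger_force: 0.0
clock: 33.55
position: [0.5022, 0.318, 0.1897]
tool_rot: [3.142, 0.0, 2.929]
force: [0.3, -0.7, -0.6]
grip_width: 0.0855
finger_force: 0.0
[0.50248551 0.31617467 0.18785214] [-3.13964798e+00 -1.26195618e-03  2.92735089e+00]
250.8030242919922 196.10606384277344 29.53059196472168 [[0.50025142 0.31647694 0.112     ]]
```

```bash
python3 -m crank '{"travel":[[0,0,-2.5],[0,0,-5],[0,0,-8],[0,0,-10],[0,0,-10.8]],"turn":[[0,0,0],[0,0,0],[0,0,0],[0,0,0],[0,0,0]],"gripper":[0,0,0,0,0]}' 40
python3 -m crank '{"travel":[[0,0,0],[0,0,0],[0,0,0],[0,0,0],[0,0,0]],"turn":[[0,0,0],[0,0,0],[0,0,0],[0,0,0],[0,0,0]],"gripper":[0,0.4,0.7,1,1]}' 40
python3 -m crank '{"travel":[[0,0,0],[0,0,0],[0,0,0],[0,0,0],[0,0,0]],"turn":[[0,0,0],[0,0,0],[0,0,0],[0,0,0],[0,0,0]],"gripper":[1,1,1,1,1]}' 40
python3 -m crank '{"travel":[[0,0,1.5],[0,0,4],[0,0,7],[0,0,10],[0,0,13]],"turn":[[0,0,0],[0,0,0],[0,0,0],[0,0,0],[0,0,0]],"gripper":[1,1,1,1,1]}' 40
```

```text
clock: 34.1
position: [0.5029, 0.315, 0.0801]
tool_rot: [-3.139, -0.002, 2.925]
force: [0.3, -0.9, -0.3]
grip_width: 0.0854
finger_force: 0.0
clock: 34.6
position: [0.5038, 0.317, 0.0834]
tool_rot: [3.141, 0.001, 2.927]
force: [-0.1, -2.3, 8.0]
grip_width: 0.0442
finger_force: 39.6
clock: 35.1
position: [0.5037, 0.317, 0.0833]
tool_rot: [3.141, 0.001, 2.927]
force: [-0.4, -1.9, 8.6]
grip_width: 0.0435
finger_force: 39.6
clock: 35.6
position: [0.503, 0.317, 0.2148]
tool_rot: [3.141, 0.0, 2.927]
force: [-0.4, -0.2, -0.9]
grip_width: 0.0439
finger_force: 40.9
```

```bash
python3 -m crank '{"travel":[[0.1,-3,0],[0.3,-7,0],[0.5,-11.5,0],[0.6,-16,0],[0.7,-20,0]],"turn":[[0,0,0],[0,0,0],[0,0,0],[0,0,0],[0,0,0]],"gripper":[1,1,1,1,1]}' 40
python3 -m crank '{"travel":[[0.1,-4,0],[0.2,-8,0],[0.2,-10.5,0],[0.2,-10.5,-1.5],[0.2,-10.5,-3]],"turn":[[0,0,0],[0,0,0],[0,0,0],[0,0,0],[0,0,0]],"gripper":[1,1,1,1,1]}' 40
python3 - <<'E'
from workcell import bot
import cv2,pickle
f=bot.grab_frame("wrist"); g=bot.grab_frame("side"); s=bot.observe();print(s["position"],s["tool_rot"])
cv2.imwrite("pics/w13.png",cv2.hconcat([cv2.resize(f["pixels"],(400,300)),cv2.resize(g["pixels"][110:245,170:350],(400,300))])[...,::-1])
E
```

```text
clock: 36.1
position: [0.51, 0.1148, 0.2134]
tool_rot: [-3.141, 0.001, 2.927]
force: [1.1, -0.0, -0.7]
grip_width: 0.0441
finger_force: 41.0
clock: 36.6
position: [0.5124, 0.0118, 0.1825]
tool_rot: [3.141, 0.002, 2.926]
force: [-0.4, 1.0, -0.9]
grip_width: 0.044
finger_force: 41.1
[0.51115028 0.01290097 0.18083024] [-3.14146072e+00 -2.46836903e-03  2.92844742e+00]
```

View pics/w13.png

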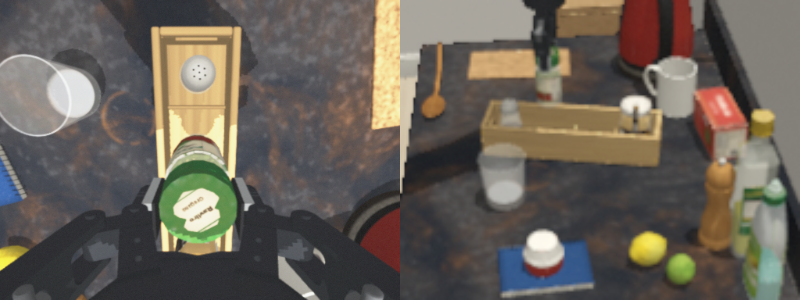

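Honey is back in its compartment and spice is lined up over its own, at (0.512, 0.012). Lowering 9.4 cm to just above the floor.

```bash
python3 -m crank '{"travel":[[0,0,-2.5],[0,0,-5],[0,0,-7.5],[0,0,-9],[0,0,-9.4]],"turn":[[0,0,0],[0,0,0],[0,0,0],[0,0,0],[0,0,0]],"gripper":[1,1,1,1,1]}' 40
python3 -m crank '{"travel":[[0,0,-0.1],[0,0,-0.2],[0,0,-0.2],[0,0,-0.2],[0,0,-0.2]],"turn":[[0,0,0],[0,0,0],[0,0,0],[0,0,0],[0,0,0]],"gripper":[1,1,1,1,1]}' 40
```

```text
clock: 37.2
position: [0.5116, 0.0129, 0.0873]
tool_rot: [-3.141, -0.002, 2.928]
force: [-3.0, -2.0, 17.6]
grip_width: 0.0438
finger_force: 42.8
clock: 37.7
position: [0.5129, 0.0123, 0.0873]
tool_rot: [3.141, 0.002, 2.927]
force: [-0.5, 2.4, 8.2]
grip_width: 0.044
finger_force: 41.8
```

Touching down (8 N). Releasing and backing off.

```bash
python3 -m crank '{"travel":[[0,0,0],[0,0,0],[0,0,0],[0,0,0],[0,0,0]],"turn":[[0,0,0],[0,0,0],[0,0,0],[0,0,0],[0,0,0]],"gripper":[1,0.6,0.3,0,0]}' 40
python3 -m crank '{"travel":[[0,0,2],[0,0,5],[0,0,9],[0,0,13],[0,0,17]],"turn":[[0,0,0],[0,0,0],[0,0,0],[0,0,0],[0,0,0]],"gripper":[0,0,0,0,0]}' 40
python3 -m crank '{"travel":[[0,0,0],[0,0,0],[0,0,0],[0,0,0],[0,0,0]],"turn":[[0,0,0],[0,0,0],[0,0,0],[0,0,0],[0,0,0]],"gripper":[0,0,0,0,0]}' 40
python3 - <<'E'
from workcell import bot
import cv2,pickle
f=bot.grab_frame("wrist"); g=bot.grab_frame("side")
cv2.imwrite("pics/w14.png",cv2.hconcat([cv2.resize(f["pixels"],(400,300)),cv2.resize(g["pixels"][110:245,170:350],(400,300))])[...,::-1])
E
```

```text
clock: 38.2
position: [0.5122, 0.0118, 0.0864]
tool_rot: [-3.141, 0.0, 2.927]
force: [-0.0, 0.2, 0.6]
grip_width: 0.0844
finger_force: 0.0
clock: 38.7
position: [0.5118, 0.012, 0.2579]
tool_rot: [3.141, -0.0, 2.927]
force: [0.5, -0.9, -0.6]
grip_width: 0.0852
finger_force: 0.0
clock: 39.2
position: [0.5119, 0.0119, 0.2555]
tool_rot: [-3.142, -0.001, 2.927]
force: [-0.1, -0.6, 0.4]
grip_width: 0.0849
finger_force: 0.0
```

View pics/w14.png

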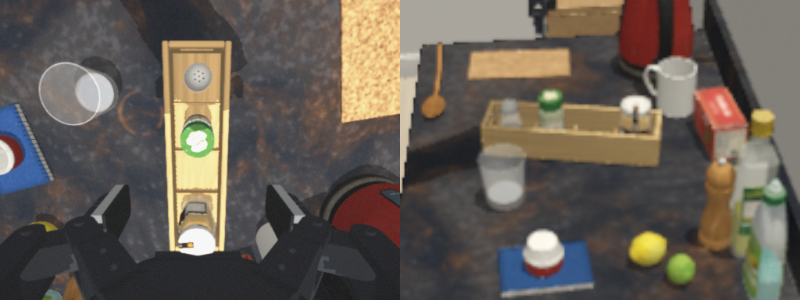

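Spice and honey stand upright in their own compartments, the timer is on the notebook, the mat is empty, and the mug and tumbler haven't moved. Handing in.

```bash
python3 -c "
from workcell import bot
print(bot.job_done())"
```

```text
the job is handed in; nothing more can be done
None
```

I handed the job in at about 39 s: the timer stands upright in the middle of the blue notebook, the honey and spice jars are back upright in their own compartments, and the mug and tumbler were left alone; no verdict was returned.

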